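# Lift the cleaning-tank lid off with the lifter

### The arm

A 6-joint arm with a two-finger parallel gripper is mounted at the origin on the work surface. World frame = base frame: x ahead of the robot, y to its left, z up, the work surface at z = 0. Lengths are in m, angles in rad, forces in N, time in s.
With the tool pointing down it reaches from about 0.3 to 0.75 m from the base axis. Payload 8.5 kg.
Tool frame: the origin (TCP) lies between the finger pads; the fingertips stand 22 mm ahead of it and the grasp point (between the pads) lies 3 mm ahead of it; z points along the fingers, y is the line along which they close (so a half turn about z gives the same grasp; the last joint's range is limited). The gripper opens to 88 mm and grips with 3 to 60 N. Pads are 18 mm wide; open, the fingers measure 123 mm over their backs; the gripper's body (75 mm by 187 mm) begins 45 mm behind the grasp point.
Start: joints at [-1.409, 0.381, 1.297, -0, 1.464, -0.215], TCP at [0.202, -0.511, 0.232] pointing down, gripper open.
Joint ranges: [-3.11, 3.11], [-0.89, 2.33], [0.22, 2.48], [-1.42, 4.56], [0.17, 2.85], [-2.88, 2.88]. Speed limits (rad/s): [2.39, 2.39, 3.14, 3.14, 3.14, 3.14].

### API

Orientations are given as a rotation vector (axis times angle).
In Python, from bench import env gives the robot as it stands.
- The arm moves only by the tool arm_command, never from a script. Its argument "targets" is a list of rows, each a list of 3 entries, a list of its own where there are three numbers: the shift along the tool's x, y, z in mm, then the turn, a rotation vector about the tool's x, y, z in rad, then the opening, from 0 (shut) to 1 (fully open). A call has 1 to 20 rows; each row shifts and turns the commanded pose from where the row before left it, along the tool's axes as they then stand; what a row does not reach is not made up. A row lasts 1/10 s, in which the tool goes at most 50 mm and 8.59 degrees, less where a joint would pass 70% of its speed; a pose out of reach is approached as far as the arm can. A call with a gripper value outside its range is refused whole. The fingers move at their own pace and stop on an object; "squeeze" is the grip in N (left out, the last holds). Time passes only in rows, so rows that do not move let the fingers close. It gives the time, the measured TCP pose, the force, the opening and the grip force at its end, in the units of the state.
- env.observe(): the state, without advancing time (a new reading comes with each control period).
- env.snapshot(name): name is "scene" or "top" or "wrist"; returns (picture, depth): 400x640x3 uint8, blue, green, red; 400x640 float32, m along the optical axis (not along the pixel's ray), 0 where there is no reading.
- env.camera_info(name): a dict with "mtx" (3x3 intrinsics, pixels), "k1" (the pictures are not rectified: a ray, as slopes to the right and down, at radius r is drawn at 1 + k1 r^2 times it, then the intrinsics apply), "cam_to_world" (4x4, takes a point from camera to world coordinates); the wrist camera has in their place "hand_eye" (4x4, takes a point from camera to tool coordinates, whose origin is the TCP and whose axes are the flange's). Camera axes: x right, y down, z forward; pixel columns grow to the right and rows downward; lengths in m; the calibration is good to about 2 mm. A picture is of the moment at which its call begins: read the wrist's pose just before it. camera_info takes no time and is no camera call.
- env.close_job(): hands the job in; it is judged then, once.
Trained networks look in the newest picture that a camera, given by its name, has taken for a name from the list of things; names that differ only in an ending like _2 or _b are one class to them, and where a whole thing is asked for, a point or a joint stands for the part that bears it (a point fixed in the world has none). Each returns a list of dicts, best first, with "score" (0 to 1); they miss things now and then, are a little off and sometimes report something else, mostly with a low value. They report only what shows in the picture. A call takes as long as a camera call. They do not tell look-alikes from the thing itself.
- env.trace(camera, query): "mask" (400x640 bool, what is visible of it) and "rect" ([left, top, width, height] in pixels, round what is visible of it).
- env.place_of(camera, query): "uv" ([column, row] in pixels: a listed point, or the origin of a listed thing).
The state is a dict: "t": time; "joint_pos": joint angles; "qd": joint speeds; "effort": joint torques, N m; "tool_pos": TCP position; "ee_rot": TCP orientation; "force": force on the tool from outside, world axes, zero at the start; "wrist_torque": the same for the moment, N m; "finger_gap": finger opening in m; "gripper_force": force on a finger pad.
Only numpy, scipy, OpenCV 4.12 (cv2) and the standard library are available. Lean on these libraries where they do the work, as an engineer would, in place of code of your own. Each camera call takes 0.05 s, during which the arm holds its last target. There are 200 camera calls.

### The job

The lid of the rectangular cleaning tank is not to be touched by the gripper: take the two-pronged lifter out of its stand, hook it under the lid's bow handle, lift the lid off the tank and lay it down gently, flat and bow upwards, inside the low drip tray. Then unhook the lifter, hang it back upright in its stand by its crossbar handle and let go. Do not shift the round pot's lid, the bottles, the jar, the cup or the brake caliper.

Things in the scene. Friction and masses are not known exactly. Their poses are not given: they have to be found in the camera images.
- tank: rectangular stainless cleaning tank, fixed, open under its lid with castings inside; lower body 150 (x) x 110 (y) mm up to 50 mm high, above it a neck 128 x 88 mm whose rim is 75 mm high. Origin: centre of its underside on the table, z up
- lid: loose stainless lid of the rectangular tank, 140 (x) x 100 (y) mm, 0.2 to 0.45 kg. Origin: centre of its skirt's lower edge, 63 mm above the table when on the tank. Skirt 12 mm deep, 3 mm thick, round the tank's neck with 3 mm play; flat top 16 mm above the origin, bow handle over its middle
- lid_bow (a point): middle of the lid's bow handle: axis of a level 8 mm round bar along the lid's x, 46 mm above the lid's top (62 mm above the lid's origin), with legs at x = +-42 mm (76 mm clear between them)
- lifter: loose lid lifter, 0.16 kg: black handle bar 22 (x) x 104 (y) x 30 (z) mm, a steel stem hanging from its middle, at z = -70 mm a crossbar, below it two J-shaped prongs of 8 mm round bar at y = +-18 mm (44 mm wide overall). Origin: centre of the handle's underside, z up. The shanks go down at x = 0, then run towards +x and turn up to tips at x = 26 mm
- lifter_seat (a point): point in the lifter's hook where the axis of a bow bar rests: lifter x = 13, y = 0, z = -92 mm. The hook opens upwards between x = 4 and 22 mm; inner floor z = -96, lowest point z = -104, top of the tips z = -80 mm. A lid hung in it swings about the bar if moved fast and settles slowly
- rack: fixed stand of the lifter: base 80 (x) x 96 (y) mm, two upright blue plates 60 mm long in x, 10 mm thick, at y = +-37 mm (64 mm clear between), tops 120 mm high. The lifter hangs between them, handle bar lying across their tops along y (its origin 120 mm above the stand's), prongs pointing to either end. Origin: centre of the underside on the table
- tray: fixed aluminium drip tray, 180 (x) x 145 (y) mm outside, rim 12 mm high, walls 4 mm, inner floor 4 mm above its origin. Origin: centre of its underside on the table
- pot: fixed round stainless pot, 104 mm across (base 120 mm), 70 mm high, not part of the job. Origin: centre of its underside
- pot_lid: loose round lid of that pot, 116 mm across with a 60 mm bow handle, top of the bow 119 mm above the table; leave alone. Origin: centre of its rim's underside, 70 mm above the table
- can_a: bystander: tall bottle 66 mm across, 200 mm high. Origin: centre of its underside
- can_b: bystander: tall bottle 66 mm across, 200 mm high. Origin: centre of its underside
- jar_a: bystander: small jar 50 mm across, 80 mm high. Origin: centre of its underside
- jar_b: bystander: small dark steel cup 52 mm across, 70 mm high. Origin: centre of its underside
- caliper: bystander: aluminium brake caliper, 70 (x) x 100 (y) x 48 mm high. Origin: underside
Not all that is in view belongs to the job. Leave any pink look-alike of the lifter alone.

How it is judged:
On the way, in this order (a step that is already met when the one before it is completed fails the run):
1. the lid hangs from the lifter, clear above the tank (contact force between lid and lifter above 1 N and z of lid in the frame of tank above 0.085 m and contact force between lid and tank below 0.1 N), for 0.2 s.
2. the lid lies flat, bow upwards, inside the drip tray (z of lid in the frame of tray between -0.002 and 0.01 m and angle between lid's own z axis and vertical below 0.06 rad and horizontal distance between lid and tray below 0.05 m and linear speed of lid below 0.03 m/s), for 0.2 s.
At the end, for the whole second after the job is handed in: The lid lies still, flat (within 0.06 rad), bow up, on the tray floor (lower edge under 10 mm above the tray underside, centre within 50 mm), off the lifter; the lifter hangs still and upright (0.08 rad) on its stand, origin 115 to 125 mm above the stand underside, within 30 mm of its middle (all of step 2 and contact force between lid and lifter below 0.1 N and z of lifter in the frame of rack between 0.115 and 0.125 m and angle between lifter's own z axis and vertical below 0.08 rad and x of lifter in the frame of rack between -0.03 and 0.03 m and y of lifter in the frame of rack between -0.03 and 0.03 m and linear speed of lifter below 0.03 m/s); the robot touches nothing.
It fails at once if the gripper or arm touches the rectangular lid (contact force between any of the fingers, the arm and lid above 0.5 N).
It fails at once if the lid is dropped into the tray (faster than 0.5 m/s within 25 mm of it) (horizontal distance between lid and tray below 0.12 m and z of lid in the frame of tray below 0.025 m and linear speed of lid above 0.5 m/s).
It fails at once if the round pot's lid is shifted by more than 15 mm or another bystander by more than 30 mm (distance of pot_lid from where it was at the start of the episode above 0.015 m or distance of any of can_a, can_b, jar_a, jar_b, caliper from where it was at the start of the episode above 0.03 m).
It also fails if it takes over 72 s, if anything falls off the work surface, if the arm or the gripper's body presses on something with over 40 N, if the wrist force passes 120 N, or if a joint passes its speed limit or range.

## Working session

There is one attempt and no reset: what is moved stays moved. The work goes in short steps, Python scripts to look and compute and a tool call to move; the robot and the scene stay as the last step left them, time stands still between calls to the robot, and variables do not carry over. Pictures are saved under pics/ and viewed, at most 10 in all, crops included, and the job is handed in when it is done.

Besides the shell and the picture viewer there is one more tool, called after "Emit:" as name(argument=value, ...) on one line, values as JSON. arm_command: Moves the arm, as the interface text tells. Its arguments: {"type":"object","properties":{"targets":{"type":"array","items":{"type":"array"}},"squeeze":{"type":"number"}},"required":["targets"]}

```bash
mkdir -p pics
cat > h.py <<'E'
import numpy as np, cv2
from scipy.spatial.transform import Rotation as R
from bench import env
def T(name,s=None):
    ci=env.camera_info(name)
    if 'cam_to_world' in ci: return ci,np.array(ci['cam_to_world'])
    M=np.eye(4);M[:3,:3]=R.from_rotvec(s['ee_rot']).as_matrix();M[:3,3]=s['tool_pos']
    return ci,M@np.array(ci['hand_eye'])
def cloud(name,depth,s=None):
    ci,M=T(name,s);K=np.array(ci['mtx'],float)
    v,u=np.mgrid[0:400,0:640]
    p=cv2.undistortPoints(np.stack([u,v],-1).reshape(-1,1,2).astype(np.float64),K,np.array([ci['k1'],0,0,0,0.])).reshape(400,640,2)
    P=np.concatenate([p,np.ones((400,640,1))],-1)*depth[...,None]
    W=P@M[:3,:3].T+M[:3,3]; W[depth<=0]=np.nan
    return W
def ray(name,uv,z,s=None):
    ci,M=T(name,s);K=np.array(ci['mtx'],float)
    p=cv2.undistortPoints(np.array([[uv]],float),K,np.array([ci['k1'],0,0,0,0.])).ravel()
    d=M[:3,:3]@np.r_[p,1]; o=M[:3,3]
    return o+d*(z-o[2])/d[2]
E
cat > a.py <<'E'
from h import *
print(env.observe())
for c in ['scene','top']:
    s=env.observe();im,d=env.snapshot(c);cv2.imwrite(f'pics/{c}.png',im);np.savez(f'{c}.npz',im=im,d=d)
    ci,M=T(c);print(c,M[:3,3],M[:3,2])
    W=cloud(c,d)
    for q,z in [('tank',0),('lid',.063),('lid_bow',.125),('lifter',.12),('lifter_seat',.028),('rack',0),('tray',0),('pot',0),('can_a',0),('jar_a',0),('caliper',0)]:
        for r in env.place_of(c,q)[:3]:
            print(q,round(r['score'],2),np.round(r['uv']),np.round(ray(c,r['uv'],z),3))
E
python3 a.py
```

```text
{'t': 0.0, 'joint_pos': array([-1.40926753e+00,  3.81192194e-01,  1.29821802e+00, -1.13282038e-05,
        1.46361256e+00, -2.15270701e-01]), 'qd': array([ 4.65095024e-04, -1.10451947e-03,  3.69531565e-04, -5.51941205e-04,
       -9.15522824e-05, -7.75540278e-04]), 'effort': array([-2.88315696e-04, -4.37930095e+01, -2.24556613e+01,  7.12833297e-02,
        3.51838872e-02, -1.07933824e-04]), 'tool_pos': array([ 0.2023344 , -0.51112853,  0.23115424]), 'ee_rot': array([-3.08459784e+00, -5.88114170e-01, -4.26524032e-05]), 'force': array([ 0.03429061, -1.26377997,  0.77673484]), 'wrist_torque': array([ 0.01792129, -0.00540322, -0.04658205]), 'gripper_force': 0.0, 'finger_gap': 0.08831596009160125}
scene [ 0.91786339 -0.3097762   0.70680471] [-0.56200038  0.37866854 -0.73536774]
tank 0.68 [261. 288.] [ 0.532 -0.188  0.   ]
tank 0.6 [360. 165.] [0.333 0.233 0.   ]
lid 0.78 [164. 285.] [ 0.459 -0.354  0.063]
lid_bow 0.96 [153. 271.] [ 0.463 -0.357  0.125]
lifter 0.72 [354. 136.] [0.334 0.197 0.12 ]
lifter_seat 0.76 [359. 195.] [0.446 0.139 0.028]
lifter_seat 0.73 [323. 124.] [0.142 0.231 0.0
[... 590 characters left out ...]
.443 -0.137  0.063]
lid_bow 0.8 [455. 199.] [ 0.46  -0.355  0.125]
lifter 0.65 [214. 281.] [0.225 0.298 0.12 ]
lifter 0.6 [276. 202.] [0.442 0.137 0.12 ]
lifter_seat 0.94 [238. 308.] [0.138 0.245 0.028]
lifter_seat 0.93 [277. 204.] [0.443 0.141 0.028]
rack 0.82 [278. 209.] [0.429 0.138 0.   ]
tray 0.86 [197. 207.] [0.43  0.383 0.   ]
pot 0.71 [333. 146.] [ 0.624 -0.019  0.   ]
pot 0.32 [452. 200.] [ 0.467 -0.382  0.   ]
can_a 0.71 [406. 131.] [ 0.675 -0.24   0.   ]
jar_a 0.72 [453. 200.] [ 0.468 -0.385  0.   ]
jar_a 0.64 [257. 173.] [0.536 0.205 0.   ]
jar_a 0.63 [333. 142.] [ 0.635 -0.021  0.   ]
caliper 0.87 [372. 209.] [ 0.437 -0.141  0.   ]
caliper 0.45 [447. 201.] [ 0.465 -0.367  0.   ]
```

View pics/top.png

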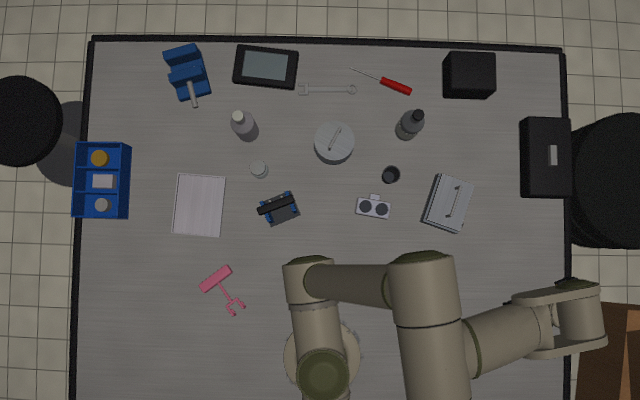

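View pics/scene.png

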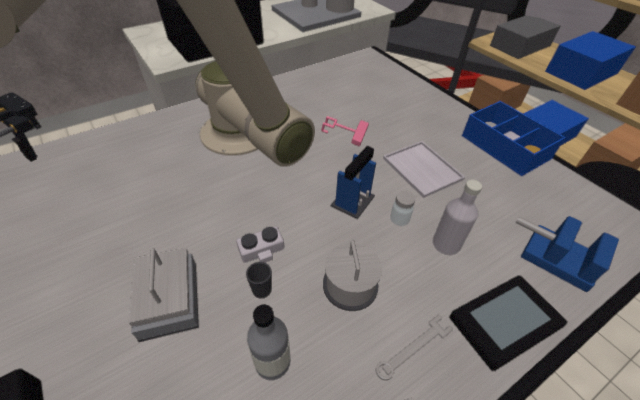

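```bash
cat > b.py <<'E'
from h import *
D={c:np.load(c+'.npz') for c in ['scene','top']}
def rect(P,zlo,zhi,box,c,n):
    m=(P[...,2]>zlo)&(P[...,2]<zhi)&(P[...,0]>box[0])&(P[...,0]<box[1])&(P[...,1]>box[2])&(P[...,1]<box[3])
    q=P[m]
    if len(q)<5: print(c,n,'few');return
    r=cv2.minAreaRect(q[:,:2].astype(np.float32)*1000)
    print(c,n,len(q),'z',np.round(np.median(q[:,2]),3),'ctr',np.round(r[0]),'size',np.round(r[1]),'ang',round(r[2],1),'mean',np.round(q.mean(0),3))
for c in D:
    P=cloud(c,D[c]['d'])
    rect(P,.072,.087,[.33,.58,-.5,-.24],c,'lidtop')
    rect(P,.11,.14,[.33,.58,-.46,-.26],c,'bow')
    rect(P,.135,.165,[.33,.53,.04,.23],c,'handle')
    rect(P,.105,.128,[.33,.53,.04,.23],c,'rackplates')
    rect(P,.006,.02,[.28,.56,.28,.49],c,'trayrim')
    rect(P,.135,.165,[.1,.35,.18,.4],c,'pinkhandle')
    rect(P,.1,.3,[.5,.9,-.35,.4],c,'tall')
E
python3 b.py
```

```text
scene lidtop 3326 z 0.079 ctr [ 458. -358.] size [101. 143.] ang 72.0 mean [ 0.467 -0.36   0.079]
scene bow 231 z 0.128 ctr [ 459. -357.] size [ 8. 91.] ang 72.1 mean [ 0.463 -0.358  0.126]
scene handle 356 z 0.148 ctr [437. 134.] size [ 21. 106.] ang 21.9 mean [0.441 0.129 0.146]
scene rackplates 244 z 0.117 ctr [435. 129.] size [60. 98.] ang 24.0 mean [0.445 0.119 0.116]
scene trayrim 454 z 0.01 ctr [439. 374.] size [151. 185.] ang 87.4 mean [0.443 0.376 0.01 ]
scene pinkhandle few
scene tall 2973 z 0.138 ctr [651.  -8.] size [106. 526.] ang 1.9 mean [ 0.679 -0.053  0.147]
top lidtop 1606 z 0.079 ctr [ 457. -356.] size [104. 142.] ang 71.8 mean [ 0.455 -0.354  0.079]
top bow 99 z 0.127 ctr [ 456. -356.] size [ 8. 91.] ang 71.6 mean [ 0.456 -0.356  0.127]
top handle 329 z 0.149 ctr [434. 135.] size [ 23. 103.] ang 21.9 mean [0.434 0.135 0.149]
top rackplates 111 z 0.119 ctr [433. 129.] size [60. 94.] ang 23.5 mean [0.429 0.131 0.119]
top trayrim 892 z 0.008 ctr [422. 384.] size [280. 198.] ang 1.7 mean [0.438 0.378 0.009]
top pinkhandle few
top tall 1030 z 0.137 ctr [681. -54.] size [152. 642.] ang 12.9 mean [ 0.659 -0.001  0.147]
```

The top view shows the black lifter in its stand at (278,205), the pink look-alike at (218,285), the tray at (199,205), the lid at (447,202), the pot at (333,143), and bottles at (243,124) and (408,124). The scene view agrees: lifter at (355,175), lid at (163,285), tray at (423,168).

```bash
cat >> h.py <<'E'
def yaw(s):  # world yaw (deg) of tool y
    y=R.from_rotvec(s['ee_rot']).as_matrix()[:,1]; return np.degrees(np.arctan2(y[1],y[0]))
def arc(s,pos,yw,n):
    "n identical rows (shift mm, turn about tool z) from state s to TCP pos / tool-y yaw in deg"
    M=R.from_rotvec(s['ee_rot']).as_matrix(); d=(np.array(pos)-s['tool_pos'])*1000
    w=-np.radians((yw-yaw(s)+180)%360-180)/n
    A=sum(M@R.from_rotvec([0,0,w*k]).as_matrix() for k in range(n))
    sh=np.linalg.solve(A,d); p=s['tool_pos']; 
    path=[p+sum((M@R.from_rotvec([0,0,w*k]).as_matrix()@sh for k in range(j)),np.zeros(3))/1000 for j in (n//4,n//2,3*n//4)]
    print(n,'rows shift',np.round(sh,1),'turn z',round(w,4),'| path',*[np.round(q,3) for q in path])
E
cat > c.py <<'E'
from h import *
D={c:np.load(c+'.npz') for c in ['scene','top']}
for c in D:
    P=cloud(c,D[c]['d']); r=env.trace(c,'tray')
    for t in r[:2]:
        q=P[t['mask']];q=q[(q[:,2]>-.005)&(q[:,2]<.02)]
        if len(q)<50: continue
        b=cv2.minAreaRect(q[:,:2].astype(np.float32)*1000)
        print(c,t['score'],t['rect'],len(q),np.round(b[0]),np.round(b[1]),b[2])
s=env.observe(); print(s['tool_pos'],yaw(s))
for n in (14,16): arc(s,[.40,.115,.33],22,n)
E
python3 c.py
```

```text
top 0.6 [170.1, 175.4, 53.7, 62.1] 3034 [438. 378.] [153. 188.] 87.59088897705078
[ 0.20237129 -0.51140786  0.23174487] -68.41106857092822
14 rows shift [51.5 -8.1 -7. ] turn z -0.1127 | path [ 0.327 -0.418  0.253] [ 0.432 -0.239  0.281] [ 0.453 -0.085  0.302]
16 rows shift [45.1 -6.8 -6.1] turn z -0.0986 | path [ 0.344 -0.398  0.256] [ 0.432 -0.239  0.281] [ 0.451 -0.059  0.305]
```

Emit:
arm_command(targets=[[[45, -7, -6], [0, 0, -0.0986], 1], [[45, -7, -6], [0, 0, -0.0986], 1], [[45, -7, -6], [0, 0, -0.0986], 1], [[45, -7, -6], [0, 0, -0.0986], 1], [[45, -7, -6], [0, 0, -0.0986], 1], [[45, -7, -6], [0, 0, -0.0986], 1], [[45, -7, -6], [0, 0, -0.0986], 1], [[45, -7, -6], [0, 0, -0.0986], 1], [[45, -7, -6], [0, 0, -0.0986], 1], [[45, -7, -6], [0, 0, -0.0986], 1], [[45, -7, -6], [0, 0, -0.0986], 1], [[45, -7, -6], [0, 0, -0.0986], 1], [[45, -7, -6], [0, 0, -0.0986], 1], [[45, -7, -6], [0, 0, -0.0986], 1], [[45, -7, -6], [0, 0, -0.0986], 1], [[45, -7, -6], [0, 0, -0.0986], 1], [[0, 0, 0], [0, 0, 0], 1], [[0, 0, 0], [0, 0, 0], 1], [[0, 0, 0], [0, 0, 0], 1]])

```text
t: 3.2
tool_pos: [0.3966, 0.1142, 0.3275]
ee_rot: [-1.759, -2.602, 0.001]
force: [0.0, 0.7, -0.1]
finger_gap: 0.0882
gripper_force: 0.0
```

```bash
cat > d.py <<'E'
from h import *
s=env.observe(); print(s['t'],s['tool_pos'],yaw(s),s['ee_rot'])
im,d=env.snapshot('wrist');cv2.imwrite('pics/w1.png',im)
P=cloud('wrist',d,s)
for n,lo,hi in [('handle',.138,.165),('plates',.108,.128),('base',.003,.03)]:
    m=(P[...,2]>lo)&(P[...,2]<hi)&(np.hypot(P[...,0]-.435,P[...,1]-.133)<.085)
    q=P[m]
    if len(q)>9:
        b=cv2.minAreaRect(q[:,:2].astype(np.float32)*1000);print(n,len(q),np.median(q[:,2]),np.round(b[0],1),np.round(b[1],1),b[2])
for q,z in [('lifter',.12),('lifter_seat',.028),('rack',0)]:
    for r in env.place_of('wrist',q)[:2]: print(q,r['score'],np.round(r['uv']),np.round(ray('wrist',r['uv'],z,s),4))
E
python3 d.py
```

```text
3.2 [0.39663911 0.11421611 0.32753652] 21.876502287333885 [-1.75948707e+00 -2.60249243e+00  5.14297565e-04]
handle 1881 0.14987176885393122 [435.9 135.4] [ 22.2 103.8] 22.322860717773438
plates 590 0.12005793452554941 [432.2 135.7] [59.3 97. ] 23.905929565429688
base 1388 0.006266025659340618 [441.4 130.8] [115.5 158.2] 8.280106544494629
lifter 0.93 [360. 162.] [0.4321 0.1393 0.12  ]
lifter_seat 0.89 [365. 152.] [0.4486 0.1442 0.028 ]
rack 0.85 [354. 152.] [0.4376 0.1357 0.    ]
rack 0.21 [298. 292.] [ 0.4425 -0.1305  0.    ]
```

View pics/w1.png

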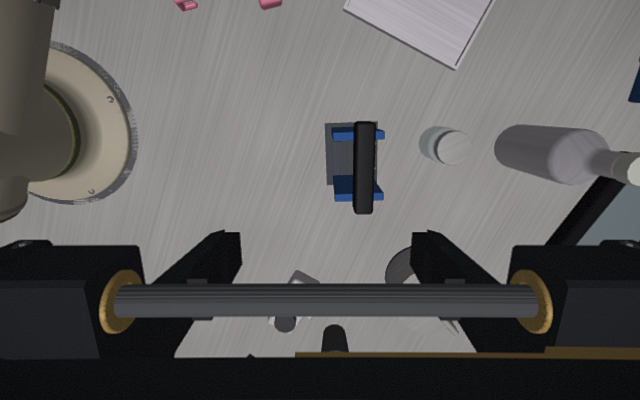

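Emit:
arm_command(targets=[[[2, 22, 25], [0, 0, -0.005], 1], [[2, 22, 25], [0, 0, 0], 1], [[0, 0, 40], [0, 0, 0], 1], [[0, 0, 40], [0, 0, 0], 1], [[0, 0, 30], [0, 0, 0], 1], [[0, 0, 16], [0, 0, 0], 1], [[0, 0, 8], [0, 0, 0], 1], [[0, 0, 0], [0, 0, 0], 1], [[0, 0, 0], [0, 0, 0], 1]])

```text
t: 4.3
tool_pos: [0.4361, 0.135, 0.1445]
ee_rot: [1.751, 2.607, 0.001]
force: [0.5, -1.0, 0.7]
finger_gap: 0.0881
gripper_force: 0.0
```

```bash
python3 -c "
from h import *
s=env.observe();M=R.from_rotvec(s['ee_rot']).as_matrix()
print(s['tool_pos'],yaw(s),M[:,2],M.T@(np.array([.436,.135,.143])-s['tool_pos'])*1000)"
```

```text
[0.43610138 0.13503958 0.14448226] 22.23602248821612 [ 1.34476603e-03  6.26815484e-05 -9.99999094e-01] [ 0.00239685 -0.11069603  1.48212021]
```

Emit:
arm_command(targets=[[[0, 0, 1], [0, 0, 0], 0.5], [[0, 0, 0], [0, 0, 0], 0.1], [[0, 0, 0], [0, 0, 0], 0.1], [[0, 0, 0], [0, 0, 0], 0.1], [[0, 0, 0], [0, 0, 0], 0.1], [[0, 0, 0], [0, 0, 0], 0.1], [[0, 0, 0], [0, 0, 0], 0.1], [[0, 0, 0], [0, 0, 0], 0.1], [[0, 0, 0], [0, 0, 0], 0.1], [[0, 0, -5], [0, 0, 0], 0.1], [[0, 0, 0], [0, 0, 0], 0.1]], squeeze=45)

```text
t: 5.4
tool_pos: [0.4358, 0.1353, 0.1483]
ee_rot: [1.75, 2.608, 0.001]
force: [1.1, -0.1, 0.2]
finger_gap: 0.0088
gripper_force: 0.0
```

```bash
python3 -c "
from h import *
s=env.observe();M=R.from_rotvec(s['ee_rot']).as_matrix();print(s['t'],s['tool_pos'],s['finger_gap'],s['gripper_force'],s['force'])
im,d=env.snapshot('wrist')
im2,d2=env.snapshot('scene');cv2.imwrite('pics/w2.png',np.hstack([cv2.resize(im,(480,300)),cv2.resize(im2[80:280,230:470],(320,300))[:, :320]]))
P=cloud('scene',d2)
m=(np.hypot(P[...,0]-.436,P[...,1]-.135)<.08)&(P[...,2]>.13)&(P[...,2]<.17);print(m.sum())
"
```

```text
5.4 [0.43578853 0.13525303 0.14825741] 0.00877120764948416 0.0 [ 1.06666932 -0.13115302  0.16798961]
384
```

View pics/w2.png

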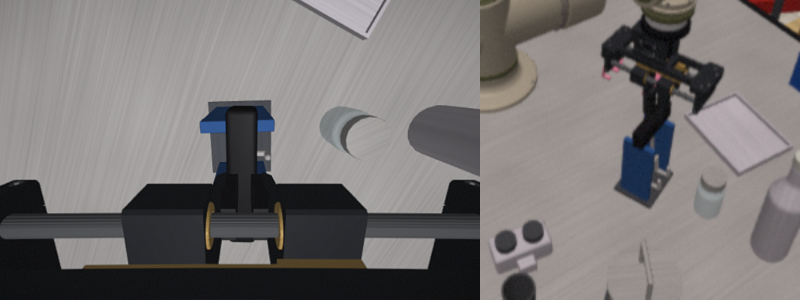

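The fingers look to be at the handle, seen at (240,140) in the wrist half, but the gap reads 8.8 mm with no force. I'll check a contrast-enhanced crop.

```bash
python3 -c "
from h import *
s=env.observe()
im,d=env.snapshot('wrist');P=cloud('wrist',d,s)
c=im[120:400,200:440];c=np.clip(255*(c/255.)**.45,0,255).astype(np.uint8);a=cv2.resize(c,(480,560))
im2,d2=env.snapshot('scene');c=im2[90:215,310:400];c=np.clip(255*(c/255.)**.45,0,255).astype(np.uint8);b=cv2.resize(c,(310,560),interpolation=cv2.INTER_CUBIC)
cv2.imwrite('pics/w3.png',np.hstack([a,b]))
for r in range(130,330,12): print(r,[ (int(u),int(P[r,u,2]*1000)) if P[r,u,2]==P[r,u,2] else (u,None) for u in range(280,366,10)])
"
```

```text
130 [(280, 0), (290, 0), (300, 0), (310, 0), (320, 0), (330, 1), (340, 0), (350, 0), (360, 0)]
142 [(280, 6), (290, 5), (300, 7), (310, 130), (320, 133), (330, 132), (340, 19), (350, 18), (360, 5)]
154 [(280, 87), (290, 88), (300, 90), (310, 151), (320, 149), (330, 150), (340, 150), (350, 96), (360, 97)]
166 [(280, 120), (290, 120), (300, 121), (310, 150), (320, 149), (330, 150), (340, 150), (350, 121), (360, 120)]
178 [(280, 1), (290, 6), (300, 4), (310, 149), (320, 149), (330, 149), (340, 148), (350, 5), (360, 5)]
190 [(280, 0), (290, 6), (300, 6), (310, 151), (320, 151), (330, 150), (340, 150), (350, 6), (360, 6)]
202 [(280, 0), (290, 6), (300, 6), (310, 150), (320, 150), (330, 150), (340, 149), (350, 23), (360, 5)]
214 [(280, 0), (290, 7), (300, 5), (310, 149), (320, 150), (330, 150), (340, 149), (350, 6), (360, 5)]
226 [(280, 0), (290, 36), (300, 35), (310, 151), (320, 149), (330, 150), (340, 149), (350, 39), (360, 7)]
238 [(280, 1), (290, 166), (300, 165), (310, 163), (320, 151), (330, 150), (340, 163), (350, 162), (360, 165)]
250 [(280, 227), (290, 178), (300, 177), (310, 175), (320, 150), (330, 151), (340, 175), (350, 176), (360, 178)]
262 [(280, 229), (290, 190), (300, 187), (310, 186), (320, 149), (330, 149), (340, 187), (350, 188), (360, 189)]
274 [(280, 232), (290, 198), (300, 197), (310, 197), (320, 149), (330, 150), (340, 197), (350, 196), (360, 199)]
286 [(280, 236), (290, 232), (300, 232), (310, 232), (320, 232), (330, 233), (340, 233), (350, 233), (360, 232)]
298 [(280, 236), (290, 235), (300, 236), (310, 235), (320, 237), (330, 236), (340, 236), (350, 236), (360, 235)]
310 [(280, 236), (290, 237), (300, 236), (310, 235), (320, 237), (330, 236), (340, 237), (350, 236), (360, 237)]
322 [(280, 238), (290, 214), (300, 0), (310, 149), (320, 149), (330, 150), (340, 1), (350, 0), (360, 211)]
```

View pics/w3.png

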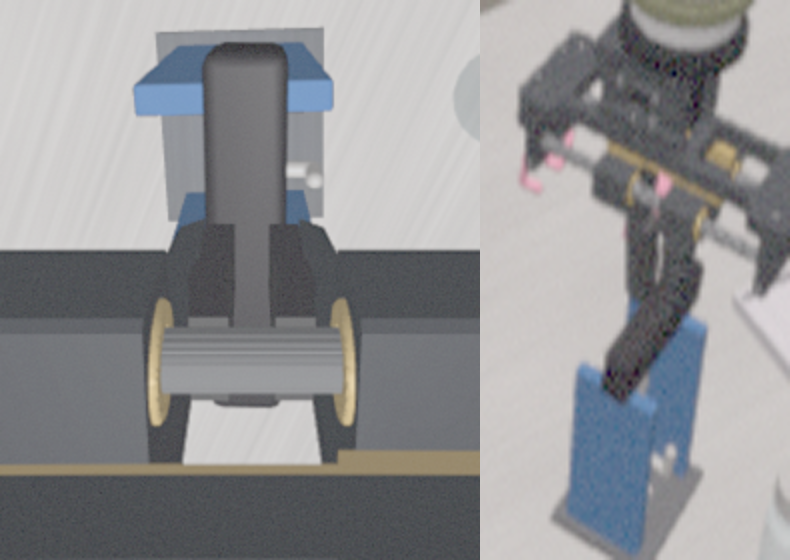

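The fingers appear to have closed above the handle (fingertips near crop (210,230) and (290,230), z about 0.16). I'll check this with the scene camera.

```bash
python3 -c "
from h import *
s=env.observe();M=R.from_rotvec(s['ee_rot']).as_matrix()
im2,d2=env.snapshot('scene');P=cloud('scene',d2)
L=(P-s['tool_pos'])@M   # tool coords
L=L.reshape(-1,3)*1000;L=L[(np.abs(L[:,0])<25)&(np.abs(L[:,1])<60)&(L[:,2]>-130)&(L[:,2]<40)]
for z in range(-130,40,8):
    q=L[(L[:,2]>=z)&(L[:,2]<z+8)]
    if len(q)>2: print(z,len(q),'x',np.round(np.percentile(q[:,0],[2,98])),'y',np.round(np.percentile(q[:,1],[2,98])))
print(env.camera_info('wrist')['hand_eye'],s['joint_pos'])
"
```

```text
-130 136 x [-23.  17.] y [-38.  16.]
-122 164 x [-25.  21.] y [-47.  57.]
-114 302 x [-25.  21.] y [-55.  58.]
-106 117 x [-25.  17.] y [-53.  57.]
-98 128 x [-25.  21.] y [-32.  41.]
-90 57 x [-25.  23.] y [-56.  58.]
-82 19 x [-20.   5.] y [-12.  36.]
-74 12 x [-16.  10.] y [-12.  34.]
-66 14 x [-13.   9.] y [-18.  21.]
-58 41 x [-14.   5.] y [-21.  21.]
-50 54 x [-13.   8.] y [-19.  22.]
-42 54 x [-13.   7.] y [-19.  21.]
-34 50 x [-13.   7.] y [-18.  21.]
-26 49 x [-13.   6.] y [-16.  20.]
-18 53 x [-13.   6.] y [-15.  19.]
-10 48 x [-23.   5.] y [-13.  15.]
-2 45 x [-24.  22.] y [-5. 14.]
6 14 x [-22.  21.] y [13. 14.]
14 19 x [-22.  23.] y [12. 13.]
22 5 x [-24.   4.] y [11. 12.]
[[-9.48254606e-04 -9.62978322e-01 -2.69577173e-01  6.95087266e-02]
 [ 9.99999540e-01 -8.73719032e-04 -3.96478980e-04  1.70311836e-03]
 [ 1.46265956e-04 -2.69577425e-01  9.62978707e-01 -1.53120557e-01]
 [ 0.00000000e+00  0.00000000e+00  0.00000000e+00  1.00000000e+00]] [ 4.04543616e-02  3.07363593e-01  1.68428860e+00  6.06898085e-05
  1.15011282e+00 -3.48122484e-01]
```

Both cameras put the real fingertips about 11 mm short of the reported TCP, not 22 mm ahead of it. I'll reopen, go about 38 mm lower and check the force.

Emit:
arm_command(targets=[[[0, 0, 0], [0, 0, 0], 1], [[0, 0, 0], [0, 0, 0], 1], [[0, 0, 0], [0, 0, 0], 1], [[0, 0, 0], [0, 0, 0], 1], [[0, 0, 0], [0, 0, 0], 1], [[0, 0, 0], [0, 0, 0], 1], [[0, 0, 8], [0, 0, 0], 1], [[0, 0, 10], [0, 0, 0], 1], [[0, 0, 10], [0, 0, 0], 1], [[0, 0, 10], [0, 0, 0], 1], [[0, 0, 0], [0, 0, 0], 1], [[0, 0, 0], [0, 0, 0], 0.1], [[0, 0, 0], [0, 0, 0], 0.1], [[0, 0, 0], [0, 0, 0], 0.1], [[0, 0, 0], [0, 0, 0], 0.1], [[0, 0, 0], [0, 0, 0], 0.1], [[0, 0, 0], [0, 0, 0], 0.1], [[0, 0, 0], [0, 0, 0], 0.1]], squeeze=45)

```text
t: 7.45
tool_pos: [0.4355, 0.1352, 0.1098]
ee_rot: [1.751, 2.608, 0.0]
force: [0.2, -0.5, -0.2]
finger_gap: 0.0343
gripper_force: 0.0
```

Emit:
arm_command(targets=[[[0, 0, 0], [0, 0, 0], 0.1], [[0, 0, 0], [0, 0, 0], 0.1], [[0, 0, 0], [0, 0, 0], 0.1], [[0, 0, 0], [0, 0, 0], 0.1], [[0, 0, 0], [0, 0, 0], 0.1]])

```text
t: 7.95
tool_pos: [0.4355, 0.1352, 0.1097]
ee_rot: [-1.751, -2.608, 0.0]
force: [-1.0, 0.0, 0.6]
finger_gap: 0.0217
gripper_force: 45.0
```

Emit:
arm_command(targets=[[[0, 0, -5], [0, 0, 0], 0.1], [[0, 0, -10], [0, 0, 0], 0.1], [[0, 0, -15], [0, 0, 0], 0.1], [[0, 0, -20], [0, 0, 0], 0.1], [[0, 0, -25], [0, 0, 0], 0.1], [[0, 0, -30], [0, 0, 0], 0.1], [[0, 0, -30], [0, 0, 0], 0.1], [[0, 0, -20], [0, 0, 0], 0.1], [[0, 0, -10], [0, 0, 0], 0.1], [[0, 0, 0], [0, 0, 0], 0.1], [[0, 0, 0], [0, 0, 0], 0.1], [[0, 0, 0], [0, 0, 0], 0.1]])

```text
t: 9.15
tool_pos: [0.4351, 0.1352, 0.2737]
ee_rot: [-1.75, -2.607, 0.002]
force: [0.0, -0.1, -2.0]
finger_gap: 0.0219
gripper_force: 45.0
```

```bash
cat > e.py <<'E'
from h import *
s=env.observe();M=R.from_rotvec(s['ee_rot']).as_matrix();print(s['t'],s['tool_pos'],yaw(s),s['finger_gap'],s['gripper_force'],s['force'])
im,d=env.snapshot('wrist');cv2.imwrite('pics/w4.png',im)
for c in ['scene','top']:
    im2,d2=env.snapshot(c);P=cloud(c,d2)
    L=(P-s['tool_pos'])@M;L=L.reshape(-1,3)*1000
    L=L[(np.abs(L[:,0])<60)&(np.abs(L[:,1])<40)&(L[:,2]>-25)&(L[:,2]<110)]
    for z in range(-25,110,9):
        q=L[(L[:,2]>=z)&(L[:,2]<z+9)]
        if len(q)>2: print(c,z,len(q),'x',np.round(np.percentile(q[:,0],[2,50,98])),'y',np.round(np.percentile(q[:,1],[2,50,98])))
bow=np.array([.458,-.3565]); a=np.radians(72); x=np.array([np.cos(a),np.sin(a)])
p=bow-x*.013-x*.038; print('start xy',p)
for n in (14,18): arc(s,[*p,.255],72,n)
E
python3 e.py
```

```text
9.15 [0.43509024 0.1352106  0.27369157] 22.262051934266868 0.021904761348802128 44.97264965437353 [ 0.03597447 -0.05456666 -2.02239276]
scene -25 112 x [-52. -29.   6.] y [-19.  11.  25.]
scene -16 61 x [-54. -16.   7.] y [-6. 10. 24.]
scene -7 4 x [-8. -4.  1.] y [ 3.  8. 14.]
scene 2 11 x [-5. -4. -1.] y [-2.  2.  3.]
scene 11 12 x [-5. -3.  2.] y [-2.  2.  3.]
scene 20 14 x [-6. -4. -1.] y [-3.  1.  4.]
scene 29 13 x [-6. -4.  0.] y [-2.  1.  4.]
scene 38 14 x [-6. -4. -1.] y [-2.  2.  4.]
scene 47 12 x [-6. -4.  0.] y [-3.  1.  4.]
scene 56 47 x [-23.  -8.  16.] y [-3.  2.  4.]
scene 65 33 x [-23. -19.  18.] y [-1.  3. 28.]
scene 74 43 x [-23. -17.  17.] y [-2. 25. 30.]
scene 83 95 x [-23. -18.  17.] y [-3. 13. 29.]
scene 92 12 x [-23.  13.  15.] y [-1. 14. 28.]
start xy [ 0.44224013 -0.40500388]
14 rows shift [-28.4 -28.    1.3] turn z -0.062 | path [0.397 0.022 0.27 ] [ 0.379 -0.136  0.264] [ 0.392 -0.254  0.26 ]
18 rows shift [-21.9 -21.9   1. ] turn z -0.0482 | path [0.396 0.018 0.27 ] [ 0.379 -0.136  0.264] [ 0.393 -0.259  0.26 ]
```

Emit:
arm_command(targets=[[[-11, -11, 0], [0, 0, 0], 0.1], [[-22, -22, 1], [0, 0, -0.0482], 0.1], [[-22, -22, 1], [0, 0, -0.0482], 0.1], [[-22, -22, 1], [0, 0, -0.0482], 0.1], [[-22, -22, 1], [0, 0, -0.0482], 0.1], [[-22, -22, 1], [0, 0, -0.0482], 0.1], [[-22, -22, 1], [0, 0, -0.0482], 0.1], [[-22, -22, 1], [0, 0, -0.0482], 0.1], [[-22, -22, 1], [0, 0, -0.0482], 0.1], [[-22, -22, 1], [0, 0, -0.0482], 0.1], [[-22, -22, 1], [0, 0, -0.0482], 0.1], [[-22, -22, 1], [0, 0, -0.0482], 0.1], [[-22, -22, 1], [0, 0, -0.0482], 0.1], [[-22, -22, 1], [0, 0, -0.0482], 0.1], [[-22, -22, 1], [0, 0, -0.0482], 0.1], [[-22, -22, 1], [0, 0, -0.0482], 0.1], [[-22, -22, 1], [0, 0, -0.0482], 0.1], [[-22, -22, 1], [0, 0, -0.0482], 0.1], [[-11, -11, 0], [0, 0, -0.0482], 0.1], [[0, 0, 0], [0, 0, 0], 0.1]])

```text
t: 11.3
tool_pos: [0.4303, -0.409, 0.2563]
ee_rot: [-0.493, -3.102, -0.002]
force: [-0.3, 0.8, -2.1]
finger_gap: 0.0213
gripper_force: 45.0
```

```bash
cat > f.py <<'E'
from h import *
s=env.observe();M=R.from_rotvec(s['ee_rot']).as_matrix();print(s['t'],s['tool_pos'],yaw(s),s['qd'].round(3))
for c in ['scene','wrist','top']:
    s=env.observe();im,d=env.snapshot(c);cv2.imwrite(f'pics/{c}5.png',im);P=cloud(c,d,s)
    q=P[(P[...,2]>.118)&(P[...,2]<.135)&(np.hypot(P[...,0]-.458,P[...,1]+.3565)<.06)]
    if len(q)>9:
        b=cv2.minAreaRect(q[:,:2].astype(np.float32)*1000);print(c,'bow',len(q),np.percentile(q[:,2],[5,50,95]).round(4),np.round(b[0],1),np.round(b[1],1),b[2])
        o=np.array([*b[0],125.])/1000;print(' bow in tool mm',np.round(M.T@(o-s['tool_pos'])*1000,1))
E
python3 f.py
```

```text
11.3 [ 0.43028114 -0.40898205  0.2562821 ] 71.94505867647958 [ 0.016 -0.048  0.059  0.003 -0.     0.055]
scene bow 211 [0.1228 0.1277 0.1297] [ 458.5 -357.7] [ 8.7 93.1] 71.88299560546875
 bow in tool mm [-11.1  57.4 131.3]
wrist bow 779 [0.1256 0.1284 0.1299] [ 457.8 -356.4] [ 8.2 91.4] 71.74143981933594
 bow in tool mm [-10.7  57.4 131.7]
top bow 95 [0.1224 0.1279 0.1314] [ 456.2 -356.2] [ 7.8 91.6] 71.58389282226562
 bow in tool mm [ -9.3  56.4 132.2]
```

Emit:
arm_command(targets=[[[-4, 0, 10], [0, 0, 0], 0.1], [[-4, 0, 15], [0, 0, 0], 0.1], [[0, 0, 15], [0, 0, 0], 0.1], [[0, 0, 15], [0, 0, 0], 0.1], [[0, 0, 12], [0, 0, 0], 0.1], [[0, 0, 7], [0, 0, 0], 0.1], [[0, 0, 0], [0, 0, 0], 0.1], [[0, 0, 0], [0, 0, 0], 0.1]])

```text
t: 12.25
tool_pos: [0.4379, -0.4101, 0.1842]
ee_rot: [0.492, 3.102, -0.001]
force: [0.7, -0.2, -1.8]
finger_gap: 0.0214
gripper_force: 45.0
```

```bash
cat > g.py <<'E'
from h import *
s=env.observe();M=R.from_rotvec(s['ee_rot']).as_matrix();print(s['t'],s['tool_pos'],yaw(s),s['force'])
print('bow in tool',np.round(M.T@(np.array([.4575,-.3567,.1246])-s['tool_pos'])*1000,1))
im,d=env.snapshot('scene')
c=im[190:350,80:260];c=np.clip(255*(c/255.)**.6,0,255).astype(np.uint8)
import sys;cv2.imwrite(f'pics/{sys.argv[1]}.png',cv2.resize(c,(675,600),interpolation=cv2.INTER_CUBIC))
E
python3 g.py s6
```

```text
12.25 [ 0.43785713 -0.41014372  0.18424144] 71.97108978458724 [ 0.69116658 -0.20808564 -1.82855738]
bow in tool [-2.1 56.9 59.6]
```

View pics/s6.png

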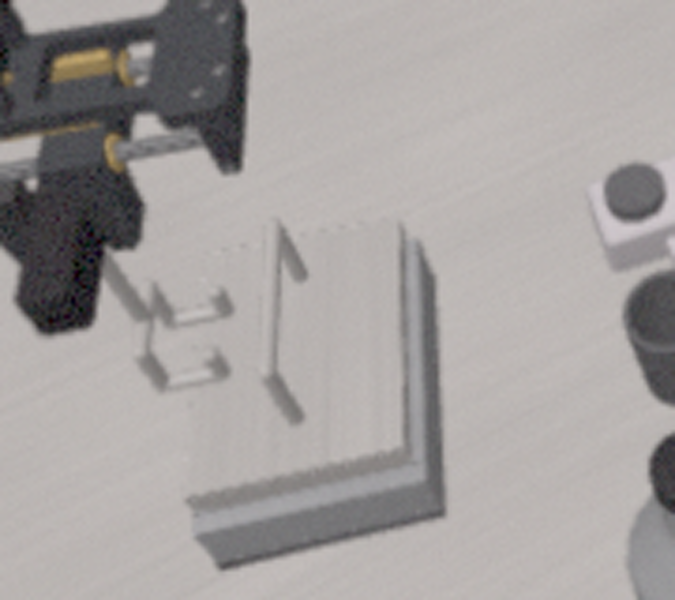

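The prongs (tips at about (220,300) and (215,370) in the crop) sit just above the lid and point at the bow, which runs from (272,230) to (272,375). Now I'll advance under it.

Emit:
arm_command(targets=[[[0, 5, 1], [0, 0, 0], 0.1], [[0, 10, 1], [0, 0, 0], 0.1], [[0, 10, 0], [0, 0, 0], 0.1], [[0, 10, 0], [0, 0, 0], 0.1], [[0, 8, 0], [0, 0, 0], 0.1], [[0, 0, 0], [0, 0, 0], 0.1], [[0, 0, -5], [0, 0, 0], 0.1], [[0, 0, -8], [0, 0, 0], 0.1], [[0, 0, -4], [0, 0, 0], 0.1], [[0, 0, 0], [0, 0, 0], 0.1]])

```text
t: 13.3
tool_pos: [0.4511, -0.3697, 0.1997]
ee_rot: [0.493, 3.101, -0.002]
force: [-0.4, -0.9, -1.7]
finger_gap: 0.0214
gripper_force: 45.0
```

```bash
python3 g.py s7
```

```text
13.3 [ 0.451123   -0.36969372  0.1997093 ] 71.9532755367026 [-0.36432072 -0.93098149 -1.70757715]
bow in tool [-1.9 14.4 75.1]
```

View pics/s7.png

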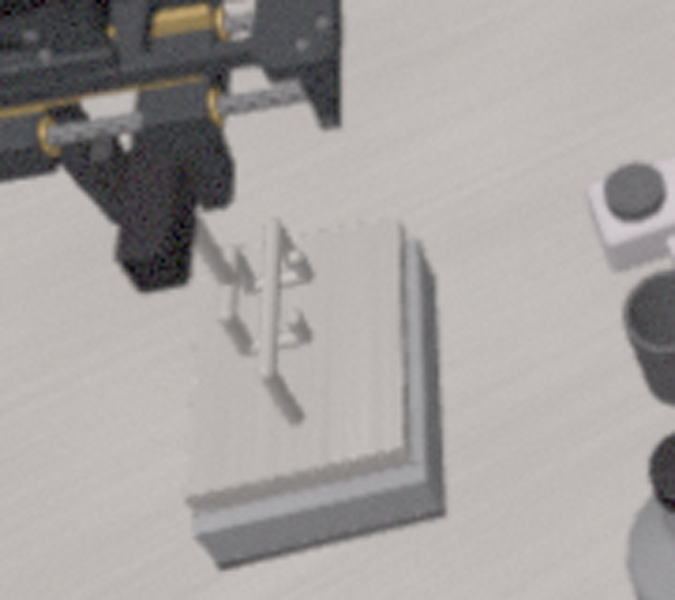

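The prongs are under the bow, roughly centred at (297,297). Lifting slowly.

Emit:
arm_command(targets=[[[0, 0, -3], [0, 0, 0], 0.1], [[0, 0, -3], [0, 0, 0], 0.1], [[0, 0, -2], [0, 0, 0], 0.1], [[0, 0, -2], [0, 0, 0], 0.1], [[0, 0, -2], [0, 0, 0], 0.1], [[0, 0, -2], [0, 0, 0], 0.1], [[0, 0, -3], [0, 0, 0], 0.1], [[0, 0, -3], [0, 0, 0], 0.1], [[0, 0, -3], [0, 0, 0], 0.1], [[0, 0, -4], [0, 0, 0], 0.1], [[0, 0, -4], [0, 0, 0], 0.1], [[0, 0, -4], [0, 0, 0], 0.1], [[0, 0, -5], [0, 0, 0], 0.1], [[0, 0, -4], [0, 0, 0], 0.1], [[0, 0, -3], [0, 0, 0], 0.1], [[0, 0, 0], [0, 0, 0], 0.1], [[0, 0, 0], [0, 0, 0], 0.1]])

```text
t: 15.05
tool_pos: [0.451, -0.3691, 0.2457]
ee_rot: [-0.492, -3.103, -0.0]
force: [-0.0, -0.7, -5.1]
finger_gap: 0.0215
gripper_force: 45.0
```

```bash
cat > k.py <<'E'
from h import *
s=env.observe();M=R.from_rotvec(s['ee_rot']).as_matrix();print(s['t'],s['tool_pos'],yaw(s),s['force'],s['finger_gap'])
im,d=env.snapshot('scene');import sys;cv2.imwrite(f'pics/{sys.argv[1]}.png',im);P=cloud('scene',d)
L=((P-s['tool_pos'])@M).reshape(-1,3)*1000
q=L[(np.abs(L[:,0])<75)&(np.abs(L[:,1]-14)<60)&(L[:,2]>118)&(L[:,2]<138)]
b=cv2.minAreaRect(q[:,:2].astype(np.float32));print('lid in tool',len(q),np.round(b[0],1),np.round(b[1],1),b[2])
A=np.c_[q[:,:2],np.ones(len(q))];c=np.linalg.lstsq(A,q[:,2],rcond=None)[0];r=abs(q[:,2]-A@c)<3
c=np.linalg.lstsq(A[r],q[r,2],rcond=None)[0];print('slope',c.round(3),'z at bow',c@[0,14,1])
E
python3 k.py s8
```

```text
15.05 [ 0.4509936  -0.3691004   0.24567022] 71.97723024426692 [-0.00901276 -0.7206796  -5.06314955] 0.021532909359064392
lid in tool 3312 [-2.5 12.4] [142.8 100.8] 0.03699827939271927
slope [1.00000e-03 3.00000e-03 1.28512e+02] z at bow 128.55979289910624
```

The lid hangs level and clear (about 3.4 N). Raising it for the transfer.

Emit:
arm_command(targets=[[[0, 0, -3], [0, 0, 0], 0.1], [[0, 0, -6], [0, 0, 0], 0.1], [[0, 0, -9], [0, 0, 0], 0.1], [[0, 0, -11], [0, 0, 0], 0.1], [[0, 0, -12], [0, 0, 0], 0.1], [[0, 0, -11], [0, 0, 0], 0.1], [[0, 0, -9], [0, 0, 0], 0.1], [[0, 0, -6], [0, 0, 0], 0.1], [[0, 0, -3], [0, 0, 0], 0.1], [[0, 0, 0], [0, 0, 0], 0.1]])

```text
t: 16.1
tool_pos: [0.451, -0.3692, 0.3159]
ee_rot: [0.492, 3.103, -0.0]
force: [0.2, -0.5, -5.5]
finger_gap: 0.0216
gripper_force: 45.0
```

```bash
python3 -c "
from h import *
s=env.observe();print(s['tool_pos'],yaw(s),s['force'],s['joint_pos'])
for n in (40,48): arc(s,[.4354,.3632,s['tool_pos'][2]],87.5,n)"
```

```text
[ 0.45104804 -0.36917254  0.31590806] 71.97417244310257 [ 0.23460436 -0.47831788 -5.47847145] [-8.88894379e-01  3.99577457e-01  1.02808920e+00  1.54309171e-05
  1.71374552e+00 -2.14507847e+00]
40 rows shift [ 3.7 18.  -0. ] turn z -0.0068 | path [ 0.466 -0.186  0.316] [ 0.468 -0.002  0.316] [0.458 0.181 0.316]
48 rows shift [ 3.1 15.  -0. ] turn z -0.0056 | path [ 0.466 -0.186  0.316] [ 0.468 -0.002  0.316] [0.458 0.181 0.316]
```

Emit:
arm_command(targets=[[[0.7, 3.6, 0], [0, 0, -0.0014], 0.1], [[1.5, 7.2, 0], [0, 0, -0.0027], 0.1], [[2.2, 10.8, 0], [0, 0, -0.0041], 0.1], [[3, 14.4, 0], [0, 0, -0.0054], 0.1], [[3.7, 18, 0], [0, 0, -0.0068], 0.1], [[3.7, 18, 0], [0, 0, -0.0068], 0.1], [[3.7, 18, 0], [0, 0, -0.0068], 0.1], [[3.7, 18, 0], [0, 0, -0.0068], 0.1], [[3.7, 18, 0], [0, 0, -0.0068], 0.1], [[3.7, 18, 0], [0, 0, -0.0068], 0.1], [[3.7, 18, 0], [0, 0, -0.0068], 0.1], [[3.7, 18, 0], [0, 0, -0.0068], 0.1], [[3.7, 18, 0], [0, 0, -0.0068], 0.1], [[3.7, 18, 0], [0, 0, -0.0068], 0.1], [[3.7, 18, 0], [0, 0, -0.0068], 0.1], [[3.7, 18, 0], [0, 0, -0.0068], 0.1], [[3.7, 18, 0], [0, 0, -0.0068], 0.1], [[3.7, 18, 0], [0, 0, -0.0068], 0.1], [[3.7, 18, 0], [0, 0, -0.0068], 0.1], [[3.7, 18, 0], [0, 0, -0.0068], 0.1]])

```text
t: 18.1
tool_pos: [0.4685, -0.0376, 0.3158]
ee_rot: [0.3, 3.127, -0.0]
force: [0.5, 1.0, -5.8]
finger_gap: 0.0216
gripper_force: 45.0
```

Emit:
arm_command(targets=[[[3.7, 18, 0], [0, 0, -0.0068], 0.1], [[3.7, 18, 0], [0, 0, -0.0068], 0.1], [[3.7, 18, 0], [0, 0, -0.0068], 0.1], [[3.7, 18, 0], [0, 0, -0.0068], 0.1], [[3.7, 18, 0], [0, 0, -0.0068], 0.1], [[3.7, 18, 0], [0, 0, -0.0068], 0.1], [[3.7, 18, 0], [0, 0, -0.0068], 0.1], [[3.7, 18, 0], [0, 0, -0.0068], 0.1], [[3.7, 18, 0], [0, 0, -0.0068], 0.1], [[3.7, 18, 0], [0, 0, -0.0068], 0.1], [[3.7, 18, 0], [0, 0, -0.0068], 0.1], [[3.7, 18, 0], [0, 0, -0.0068], 0.1], [[3.7, 18, 0], [0, 0, -0.0068], 0.1], [[3.7, 18, 0], [0, 0, -0.0068], 0.1], [[3.7, 18, 0], [0, 0, -0.0068], 0.1], [[3.7, 18, 0], [0, 0, -0.0068], 0.1], [[3.7, 18, 0], [0, 0, -0.0068], 0.1], [[3.7, 18, 0], [0, 0, -0.0068], 0.1], [[3.7, 18, 0], [0, 0, -0.0068], 0.1], [[3.7, 18, 0], [0, 0, -0.0068], 0.1]])

```text
t: 20.1
tool_pos: [0.4404, 0.3284, 0.3157]
ee_rot: [-0.087, -3.14, 0.0]
force: [0.4, -0.0, -3.9]
finger_gap: 0.0214
gripper_force: 45.0
```

Emit:
arm_command(targets=[[[3, 14.4, 0], [0, 0, -0.0054], 0.1], [[2.2, 10.8, 0], [0, 0, -0.0041], 0.1], [[1.5, 7.2, 0], [0, 0, -0.0027], 0.1], [[0.7, 3.6, 0], [0, 0, -0.0014], 0.1], [[0, 0, 0], [0, 0, 0], 0.1], [[0, 0, 0], [0, 0, 0], 0.1], [[0, 0, 0], [0, 0, 0], 0.1], [[0, 0, 0], [0, 0, 0], 0.1], [[0, 0, 0], [0, 0, 0], 0.1], [[0, 0, 0], [0, 0, 0], 0.1], [[0, 0, 0], [0, 0, 0], 0.1]])

```text
t: 21.2
tool_pos: [0.4357, 0.3634, 0.3158]
ee_rot: [0.067, 3.141, 0.0]
force: [0.1, -0.2, -4.1]
finger_gap: 0.0216
gripper_force: 45.0
```

```bash
cat > m.py <<'E'
from h import *
import sys
s=env.observe();M=R.from_rotvec(s['ee_rot']).as_matrix();print(s['t'],s['tool_pos'],yaw(s),s['force'],s['finger_gap'])
for c in ['top','scene']:
    im,d=env.snapshot(c);cv2.imwrite(f'pics/{c}{sys.argv[1]}.png',im);P=cloud(c,d)
    L=((P-s['tool_pos'])@M).reshape(-1,3)*1000
    q=L[(np.abs(L[:,0])<80)&(np.abs(L[:,1]-14)<65)&(L[:,2]>112)&(L[:,2]<142)]
    if len(q)<30: continue
    A=np.c_[q[:,:2],np.ones(len(q))];k=np.linalg.lstsq(A,q[:,2],rcond=None)[0];r=abs(q[:,2]-A@k)<6
    k=np.linalg.lstsq(A[r],q[r,2],rcond=None)[0]
    b=cv2.minAreaRect(q[:,:2].astype(np.float32));print(c,'lid in tool',len(q),np.round(b[0],1),np.round(b[1],1),b[2],'plane',k.round(3))
    W=P.reshape(-1,3);w=W[(W[:,2]>.006)&(W[:,2]<.018)&(abs(W[:,0]-.4385)<.115)&(abs(W[:,1]-.376)<.095)]
    if len(w)>50:
        b=cv2.minAreaRect(w[:,:2].astype(np.float32)*1000);print(c,'tray rim',len(w),np.round(b[0]),np.round(b[1]),b[2])
E
python3 m.py 9
```

```text
21.2 [0.43574935 0.3634425  0.31578017] 87.55481995394764 [ 0.09818932 -0.23578897 -4.09910743] 0.021642597704396544
top lid in tool 491 [-2.6  8.9] [140.3 101.3] 2.7394912242889404 plane [-3.00000e-03 -3.00000e-03  1.28878e+02]
top tray rim 399 [435. 370.] [223. 172.] 1.1571640968322754
scene lid in tool 1559 [-1.9 11.6] [143.4 104.3] 0.14700540900230408 plane [-8.00000e-03 -7.00000e-03  1.29057e+02]
scene tray rim 442 [438. 375.] [151. 187.] 86.89041137695312
```

Emit:
arm_command(targets=[[[0, 0, 4], [0, 0, 0], 0.1], [[0, 0, 8], [0, 0, 0], 0.1], [[0, 0, 12], [0, 0, 0], 0.1], [[0, 0, 15], [0, 0, 0], 0.1], [[0, 0, 15], [0, 0, 0], 0.1], [[0, 0, 15], [0, 0, 0], 0.1], [[0, 0, 15], [0, 0, 0], 0.1], [[0, 0, 15], [0, 0, 0], 0.1], [[0, 0, 15], [0, 0, 0], 0.1], [[0, 0, 12], [0, 0, 0], 0.1], [[0, 0, 9], [0, 0, 0], 0.1], [[0, 0, 6], [0, 0, 0], 0.1], [[0, 0, 4], [0, 0, 0], 0.1], [[0, 0, 3], [0, 0, 0], 0.1], [[0, 0, 2], [0, 0, 0], 0.1], [[0, 0, 0], [0, 0, 0], 0.1], [[0, 0, 0], [0, 0, 0], 0.1], [[0, 0, 0], [0, 0, 0], 0.1]])

```text
t: 23.1
tool_pos: [0.4358, 0.3635, 0.166]
ee_rot: [0.067, 3.14, 0.0]
force: [-0.6, 0.5, -4.1]
finger_gap: 0.0216
gripper_force: 45.0
```

Emit:
arm_command(targets=[[[0, 0, 2], [0, 0, 0], 0.1], [[0, 0, 2], [0, 0, 0], 0.1], [[0, 0, 2], [0, 0, 0], 0.1], [[0, 0, 2], [0, 0, 0], 0.1], [[0, 0, 2], [0, 0, 0], 0.1], [[0, 0, 2], [0, 0, 0], 0.1], [[0, 0, 2], [0, 0, 0], 0.1], [[0, 0, 2], [0, 0, 0], 0.1], [[0, 0, 2], [0, 0, 0], 0.1], [[0, 0, 2], [0, 0, 0], 0.1], [[0, 0, 2], [0, 0, 0], 0.1], [[0, 0, 0], [0, 0, 0], 0.1], [[0, 0, 0], [0, 0, 0], 0.1], [[0, 0, 0], [0, 0, 0], 0.1]])

```text
t: 24.5
tool_pos: [0.4358, 0.3635, 0.1439]
ee_rot: [0.067, 3.141, 0.0]
force: [0.0, -0.6, -2.2]
finger_gap: 0.0217
gripper_force: 45.0
```

```bash
cat > n.py <<'E'
from h import *
import sys
s=env.observe();M=R.from_rotvec(s['ee_rot']).as_matrix();print(s['t'],s['tool_pos'],yaw(s),s['force'])
im,d=env.snapshot('scene');P=cloud('scene',d)
c=im[100:240,350:500];c=np.clip(255*(c/255.)**.7,0,255).astype(np.uint8)
cv2.imwrite(f'pics/{sys.argv[1]}.png',cv2.resize(c,(640,600),interpolation=cv2.INTER_CUBIC))
W=P.reshape(-1,3);W=W[(abs(W[:,0]-.4385)<.1)&(abs(W[:,1]-.376)<.085)]
for n,lo,hi in [('top',.014,.027),('bow',.055,.075)]:
    q=W[(W[:,2]>lo)&(W[:,2]<hi)]
    if len(q)<9: continue
    b=cv2.minAreaRect(q[:,:2].astype(np.float32)*1000);print(n,len(q),np.percentile(q[:,2],[5,50,95]).round(4),np.round(b[0],1),np.round(b[1],1),b[2])
    print('  in tool',np.round(M.T@(np.r_[np.array(b[0])/1000,np.median(q[:,2])]-s['tool_pos'])*1000,1))
E
python3 n.py s10
```

```text
24.5 [0.43582982 0.36351546 0.14393154] 87.55740059359002 [ 0.02696103 -0.55375721 -2.18038165]
top 1056 [0.0158 0.0182 0.0205] [432.6 381.1] [158.2 122.3] 0.27121779322624207
  in tool [  4.1  17.4 125.7]
bow 145 [0.0562 0.0663 0.0731] [438.8 372.4] [34.6 91.1] 85.66118621826172
  in tool [-2.5  9.  77.6]
```

View pics/s10.png

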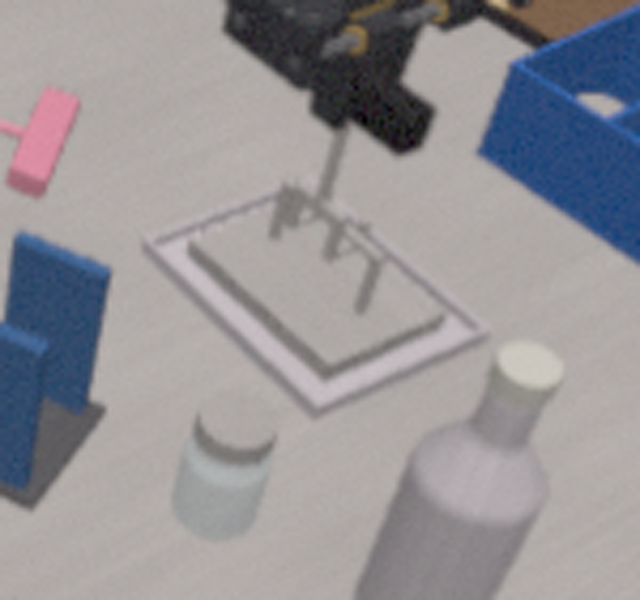

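The lid lies flat inside the tray (top face around (310,290)), the bow is up and the lifter is unloaded. I'll drop the hook clear of the bar and back out.

Emit:
arm_command(targets=[[[0, 0, 5], [0, 0, 0], 0.1], [[0, 0, 7], [0, 0, 0], 0.1], [[0, 0, 6], [0, 0, 0], 0.1], [[0, 0, 3], [0, 0, 0], 0.1], [[0, 0, 0], [0, 0, 0], 0.1], [[0, 0, 0], [0, 0, 0], 0.1], [[0, -5, 0], [0, 0, 0], 0.1], [[0, -10, 0], [0, 0, 0], 0.1], [[0, -12, 0], [0, 0, 0], 0.1], [[0, -12, 0], [0, 0, 0], 0.1], [[0, -8, 0], [0, 0, 0], 0.1], [[0, 0, 0], [0, 0, 0], 0.1]])

```text
t: 25.75
tool_pos: [0.4338, 0.3154, 0.1229]
ee_rot: [-0.069, -3.141, 0.0]
force: [-0.3, -1.0, -1.2]
finger_gap: 0.0217
gripper_force: 45.0
```

```bash
python3 n.py s11
```

```text
25.75 [0.43379569 0.31537052 0.12293988] 87.47733642620807 [-0.30763359 -1.04419152 -1.23815564]
top 961 [0.0156 0.0183 0.0205] [439.3 381. ] [119.7 142.5] 86.7897720336914
  in tool [ -2.6  65.8 104.6]
bow 150 [0.0573 0.0661 0.0716] [439.2 342. ] [91.7 68.7] 0.010143731720745564
  in tool [-4.2 26.8 56.8]
```

View pics/s11.png

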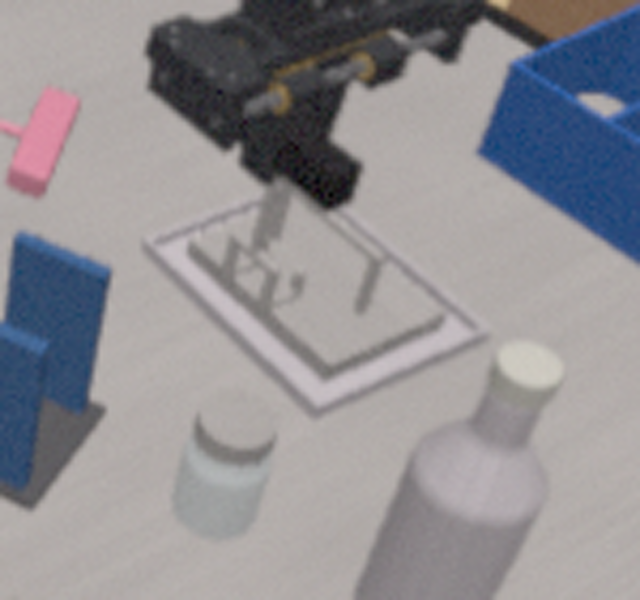

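It is unhooked, with the prongs at (250,270) clear of the bow. Raising.

Emit:
arm_command(targets=[[[0, 0, -10], [0, 0, 0], 0.1], [[0, 0, -20], [0, 0, 0], 0.1], [[0, 0, -30], [0, 0, 0], 0.1], [[0, 0, -35], [0, 0, 0], 0.1], [[0, 0, -30], [0, 0, 0], 0.1], [[0, 0, -20], [0, 0, 0], 0.1], [[0, 0, -10], [0, 0, 0], 0.1], [[0, 0, 0], [0, 0, 0], 0.1]])

```text
t: 26.6
tool_pos: [0.4339, 0.3169, 0.2789]
ee_rot: [0.066, 3.139, 0.002]
force: [0.7, -0.5, -1.4]
finger_gap: 0.0214
gripper_force: 45.0
```

```bash
python3 -c "
from h import *
s=env.observe();print(s['tool_pos'],yaw(s))
for n in (12,14): arc(s,[.4355,.1352,s['tool_pos'][2]],22.26,n)"
```

```text
[0.43388416 0.31689671 0.27894327] 87.58794126316374
12 rows shift [ -8.7 -13.4  -0. ] turn z 0.095 | path [0.454 0.274 0.279] [0.461 0.226 0.279] [0.455 0.179 0.279]
14 rows shift [ -7.5 -11.5  -0. ] turn z 0.0814 | path [0.452 0.28  0.279] [0.461 0.226 0.279] [0.457 0.186 0.279]
```

Emit:
arm_command(targets=[[[-7.5, -11.5, 0], [0, 0, 0.0814], 0.1], [[-7.5, -11.5, 0], [0, 0, 0.0814], 0.1], [[-7.5, -11.5, 0], [0, 0, 0.0814], 0.1], [[-7.5, -11.5, 0], [0, 0, 0.0814], 0.1], [[-7.5, -11.5, 0], [0, 0, 0.0814], 0.1], [[-7.5, -11.5, 0], [0, 0, 0.0814], 0.1], [[-7.5, -11.5, 0], [0, 0, 0.0814], 0.1], [[-7.5, -11.5, 0], [0, 0, 0.0814], 0.1], [[-7.5, -11.5, 0], [0, 0, 0.0814], 0.1], [[-7.5, -11.5, 0], [0, 0, 0.0814], 0.1], [[-7.5, -11.5, 0], [0, 0, 0.0814], 0.1], [[-7.5, -11.5, 0], [0, 0, 0.0814], 0.1], [[-7.5, -11.5, 0], [0, 0, 0.0814], 0.1], [[-7.5, -11.5, 0], [0, 0, 0.0814], 0.1], [[0, 0, 0], [0, 0, 0], 0.1], [[0, 0, 0], [0, 0, 0], 0.1], [[0, 0, 0], [0, 0, 0], 0.1]])

```text
t: 28.3
tool_pos: [0.435, 0.135, 0.2773]
ee_rot: [-1.748, -2.61, 0.0]
force: [-0.2, 0.0, -1.6]
finger_gap: 0.0214
gripper_force: 45.0
```

```bash
python3 -c "
from h import *
s=env.observe();M=R.from_rotvec(s['ee_rot']).as_matrix();print(s['tool_pos'],yaw(s),M[:,2],M.T@(np.array([.4355,.1352,.1097])-s['tool_pos'])*1000)
im,d=env.snapshot('scene');L=((cloud('scene',d)-s['tool_pos'])@M).reshape(-1,3)*1000
L=L[(abs(L[:,0])<60)&(abs(L[:,1])<40)]
for a,b in [(2,20),(20,45),(58,92)]:
    q=L[(L[:,2]>a)&(L[:,2]<b)];print(a,len(q),np.percentile(q[:,:2],[2,50,98],axis=0).round(1).tolist())
"
```

```text
[0.43500593 0.13496083 0.27734057] 22.37723213385724 [-6.92228759e-04  1.63950098e-04 -9.99999747e-01] [-3.65265143e-02  6.44758809e-01  1.67640224e+02]
2 27 [[-4.7, -3.0], [-2.6, 1.3], [1.7, 3.5]]
20 40 [[-6.0, -3.3], [-3.8, 1.0], [0.0, 4.3]]
58 208 [[-23.8, -2.8], [-15.8, 5.9], [18.7, 29.5]]
```

The grip is unchanged and the lifter is over its original spot. Lowering it into the stand.

Emit:
arm_command(targets=[[[0, 0.6, 10], [0, 0, 0.002], 0.1], [[0, 0, 18], [0, 0, 0], 0.1], [[0, 0, 20], [0, 0, 0], 0.1], [[0, 0, 20], [0, 0, 0], 0.1], [[0, 0, 20], [0, 0, 0], 0.1], [[0, 0, 20], [0, 0, 0], 0.1], [[0, 0, 20], [0, 0, 0], 0.1], [[0, 0, 16], [0, 0, 0], 0.1], [[0, 0, 10], [0, 0, 0], 0.1], [[0, 0, 6], [0, 0, 0], 0.1], [[0, 0, 4], [0, 0, 0], 0.1], [[0, 0, 2], [0, 0, 0], 0.1], [[0, 0, 1], [0, 0, 0], 0.1], [[0, 0, 0], [0, 0, 0], 0.1], [[0, 0, 0], [0, 0, 0], 0.1]])

```text
t: 29.85
tool_pos: [0.4356, 0.1347, 0.1111]
ee_rot: [1.753, 2.606, 0.001]
force: [0.2, 0.0, -2.0]
finger_gap: 0.0219
gripper_force: 45.0
```

Emit:
arm_command(targets=[[[0, 0, 1], [0, 0, 0], 0.1], [[0, 0, 0.5], [0, 0, 0], 0.1], [[0, 0, 0], [0, 0, 0], 0.1], [[0, 0, 0], [0, 0, 0], 0.4], [[0, 0, 0], [0, 0, 0], 0.7], [[0, 0, 0], [0, 0, 0], 1], [[0, 0, 0], [0, 0, 0], 1], [[0, 0, 0], [0, 0, 0], 1], [[0, 0, 0], [0, 0, 0], 1], [[0, 0, 0], [0, 0, 0], 1], [[0, 0, 0], [0, 0, 0], 1], [[0, 0, 0], [0, 0, 0], 1], [[0, 0, -10], [0, 0, 0], 1], [[0, 0, -25], [0, 0, 0], 1], [[0, 0, -40], [0, 0, 0], 1], [[0, 0, -40], [0, 0, 0], 1], [[0, 0, -40], [0, 0, 0], 1], [[0, 0, -25], [0, 0, 0], 1], [[0, 0, 0], [0, 0, 0], 1], [[0, 0, 0], [0, 0, 0], 1]])

```text
t: 31.85
tool_pos: [0.4351, 0.1347, 0.2893]
ee_rot: [1.753, 2.607, 0.0]
force: [-0.2, -0.7, -0.3]
finger_gap: 0.0882
gripper_force: 0.0
```

```bash
cat > z.py <<'E'
from h import *
s=env.observe();print(s['t'],s['tool_pos'],s['finger_gap'],s['force'])
for c in ['wrist','scene']:
    s=env.observe();im,d=env.snapshot(c);P=cloud(c,d,s)
    for n,x,y,r,lo,hi in [('handle',.436,.135,.085,.138,.165),('plates',.436,.135,.085,.112,.128),('lidtop',.4385,.376,.09,.014,.027),('bow',.4385,.376,.07,.055,.075)]:
        q=P[(P[...,2]>lo)&(P[...,2]<hi)&(np.hypot(P[...,0]-x,P[...,1]-y)<r)]
        if len(q)<20: continue
        b=cv2.minAreaRect(q[:,:2].astype(np.float32)*1000);print(c,n,len(q),np.percentile(q[:,2],[5,50,95]).round(4),np.round(b[0],1),np.round(b[1],1),round(b[2],1))
im=im[60:280,260:560];cv2.imwrite('pics/end.png',cv2.resize(im,(800,586)))
E
python3 z.py
```

```text
31.85 [0.43509387 0.13473635 0.28934677] 0.08817988671011953 [-0.23211015 -0.67186259 -0.34650318]
wrist handle 2252 [0.1473 0.1499 0.1511] [436.5 136.4] [ 21.7 102.6] 21.8
wrist plates 681 [0.1145 0.12   0.1212] [431.2 137.4] [59.6 94.6] 23.8
wrist lidtop 2497 [0.0179 0.02   0.0216] [464.6 333.5] [146.6  48. ] 21.5
scene handle 336 [0.1399 0.1479 0.1499] [437.4 133.5] [ 22.6 104.5] 22.1
scene plates 176 [0.113  0.1184 0.1272] [435.3 127.5] [59.9 96.8] 24.5
scene lidtop 1123 [0.016  0.0183 0.0207] [439.2 382.7] [120.4 141.2] 87.2
scene bow 113 [0.0577 0.0675 0.0709] [438.2 374.4] [10.4 93.1] 86.1
```

View pics/end.png

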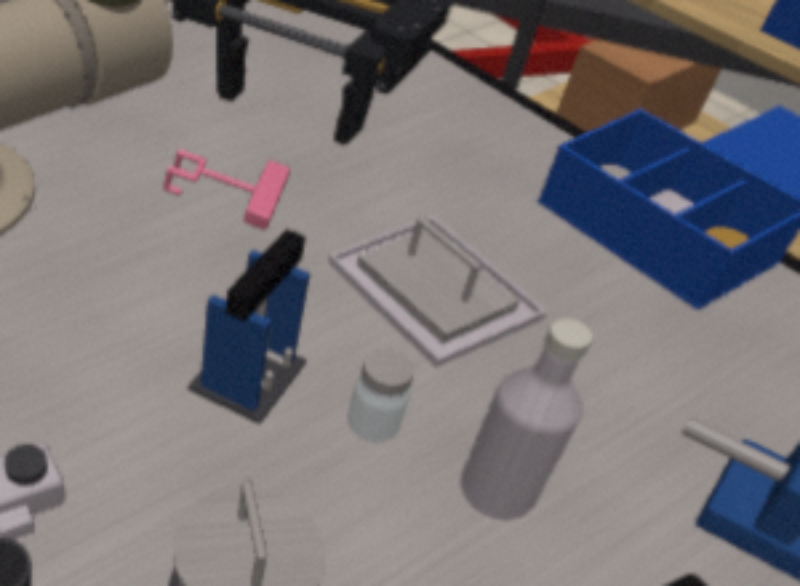

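The lifter hangs upright in its stand at (265,275), the lid lies flat with bow up in the tray at (440,285), and the gripper is clear of everything.

```bash
python3 -c "
from bench import env
print(env.close_job())"
```

```text
the job is handed in; nothing more can be done
None
```

The job is handed in (no verdict came back): the last pictures show the lid flat, bow up, in the drip tray, the lifter hanging upright in its stand, and the gripper clear.

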